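# File a borehole's samples in the rack, deepest first

### The job

The four samples of one borehole stand in a row of white card trays, the top of the hole at the left end as the robot sees it; file them in the dark wooden rack, which is read from the bottom of the hole up, so in reverse order: the leftmost sample goes in the rightmost pocket, the next one in the pocket beside it, and so on. Each sample ends alone in its pocket, upright and standing flat on the pocket's floor. Do not tip a sample over on the way, and leave the dish of grains at the back where it is.

Things in the scene. Friction and masses are not known exactly. Their poses are not given: they have to be found in the camera images.
- large_box: sample: the largest clear plastic specimen box with a white base and a grey stone inside, lid fixed, 45 x 45 x 38 mm high, about 60 g. Origin at the centre of its underside, z up, x and y along its sides.
- black_base_box: sample: clear plastic specimen box with a black base and a brown stone inside, lid fixed, 32 (x) x 29 (y) x 35 mm high, about 60 g. Origin at the centre of its underside, z up, x and y along its sides.
- small_box: sample: small clear plastic specimen box with a white base and a grey stone inside, lid fixed, 30 x 30 x 36 mm high, about 60 g. Origin at the centre of its underside, z up, x and y along its sides.
- stoppered_vial: sample: squat round glass vial with a grey stopper and an orange stone on top of it, 36 mm diameter, 55 mm high in all; grip the glass, which reaches up to 35 mm height. About 60 g. Origin at the centre of its underside, z up.
- card_large_box: open white card tray in which the large box starts, askew by up to 8 mm and 0.2 rad; 62 x 62 x 12 mm high, walls and floor 2 mm. Fixed. The four trays form a row along their y axes at 66 mm pitch, in varying order, in a plywood carrier (284 x 76 mm, 18 mm high); samples start 7 mm above the worktop. Origin: centre of its underside, y to the left along the row, turned at most 0.25 rad.
- card_black_base_box: open white card tray in which the black-based box starts, askew by up to 8 mm and 0.2 rad; 62 x 62 x 12 mm high, walls and floor 2 mm. Fixed. The four trays form a row along their y axes at 66 mm pitch, in varying order, in a plywood carrier (284 x 76 mm, 18 mm high); samples start 7 mm above the worktop. Origin: centre of its underside, y to the left along the row, turned at most 0.25 rad.
- card_small_box: open white card tray in which the small box starts, askew by up to 8 mm and 0.2 rad; 62 x 62 x 12 mm high, walls and floor 2 mm. Fixed. The four trays form a row along their y axes at 66 mm pitch, in varying order, in a plywood carrier (284 x 76 mm, 18 mm high); samples start 7 mm above the worktop. Origin: centre of its underside, y to the left along the row, turned at most 0.25 rad.
- card_stoppered_vial: open white card tray in which the vial starts, askew by up to 8 mm and 0.2 rad; 62 x 62 x 12 mm high, walls and floor 2 mm. Fixed. The four trays form a row along their y axes at 66 mm pitch, in varying order, in a plywood carrier (284 x 76 mm, 18 mm high); samples start 7 mm above the worktop. Origin: centre of its underside, y to the left along the row, turned at most 0.25 rad.
- rack: dark wooden rack, empty, fixed on the worktop: 280 (y) x 82 (x) mm, walls 17 mm and end cheeks 24 mm high. A row of four pockets, 58 x 58 mm inside, 12 mm deep, cork floors 5 mm above the worktop, centres at x = 0, y = +99, +33, -33, -99 mm (left to right for the robot). Origin: centre of its underside, x away from the robot, y to the left along the row, turned at most 0.25 rad.
- grain_dish: bystander: clear petri dish of loose brown grains, 60 mm diameter, 13 mm high, near the chest at the back of the worktop. Not to be disturbed. Origin at the centre of its underside.

How it is judged:
By the outcome, as a careful person would: the job done as asked, in the order asked, and still so for the second after the job is handed in, with the robot touching nothing.
It also fails if it takes over 99 s, if anything falls off the work surface, if the arm or the gripper's body presses on something with over 40 N, if the wrist force passes 120 N, or if a joint passes its speed limit or range.

### The arm

A 6-joint arm with a two-finger parallel gripper is mounted at the origin on a cart in front of the work surface, level with it; the furniture and walls round the work are solid. World frame = base frame: x ahead of the robot, y to its left, z up, the work surface at z = 0. Lengths are in m, angles in rad, forces in N, time in s.
With the tool pointing down it reaches from about 0.3 to 0.775 m from the base axis. Payload 14.6 kg.
Tool frame: the origin (TCP) lies midway between the tips of the shut fingers; the grasp point (between the pads) lies bot.grip_depth behind it (bot.grip_depth is the distance from the TCP to the grasp point, in m); z points along the fingers, y is the line along which they close (so a half turn about z gives the same grasp; the last joint's range is limited). The gripper opens to 94 mm and grips with 3 to 60 N. Pads are 16 mm wide; open, the fingers measure 119 mm over their backs; the gripper's body (75 mm by 177 mm) begins 78 mm behind the grasp point.
Start: joints at [-1.198, 0.3, 1.521, -0, 1.321, -0.067], TCP at [0.234, -0.498, 0.205] pointing down, gripper open.
Joint ranges: [-3.03, 3.03], [-0.79, 2.21], [0.23, 2.52], [-1.04, 4.18], [0, 3.07], [-2.55, 2.55]. Speed limits (rad/s): [2.22, 2.22, 2.57, 3.14, 3.14, 3.14].

### API

Orientations are given as a 3x3 rotation matrix whose columns are the frame's x, y, z axes.
In Python, from cell import readout, cams, close_job, finder, bot gives the robot as it stands.
- The arm moves only by the shell command python3 -m jog [FORCE], which reads ROWS from standard input. ROWS is a JSON object whose key "rows" holds a list of rows, 1 to 20 of them, each of 7 numbers: the opening from 0.0 (shut) to 1.0 (fully open), then dx, dy, dz in normalised numbers (1 is 0.75 m), then a rotation vector rx, ry, rz in parts of the range, where 1.0 means 2 pi rad; each row is the pose to reach, as a shift and turn from the pose commanded when the command began, along the tool's axes at that moment; what a row does not reach only later rows make up. A row lasts 1/8 s, in which the tool goes at most 0.0625 m and 0.188 rad, less where a joint would pass 70% of its speed; a pose out of reach is approached as far as the arm can. The fingers move at their own pace and stop on an object; FORCE is the grip in N (left out, the last holds). Time passes only in rows, so rows that do not move let the fingers close. It prints the time, the measured TCP pose, the force, the opening and the grip force at its end. Input that does not fit is refused with a message, and nothing moves.
- readout.observe(): the state, without advancing time (a new reading comes with each control period).
- cams.grab_frame(name): name is "scene" or "top" or "wrist"; returns a dict with "img" (480x640x3 uint8, blue, green, red), "z_map" (480x640 float32, m along the optical axis (not along the pixel's ray), 0 where there is no reading), "fx", "fy", "cx", "cy" (pixels), "dist_coeffs" ([k1, k2, p1, p2, k3] as OpenCV has them; the pictures are not rectified), "rvec" (rotation vector, rad) and "tvec" (3), from world to camera coordinates, as OpenCV has them; the wrist camera has in their place "mount" (4x4, takes a point from camera to tool coordinates, whose origin is the TCP and whose axes are the flange's). Camera axes: x right, y down, z forward; pixel columns grow to the right and rows downward; lengths in m; the calibration is good to about 2 mm. A picture is of the moment at which its call begins: read the wrist's pose just before it.
- close_job(): hands the job in; it is judged then, once.
Trained networks look in the newest picture that a camera, given by its name, has taken for a name from the list of things; names that differ only in an ending like _2 or _b are one class to them, and where a whole thing is asked for, a point or a joint stands for the part that bears it (a point fixed in the world has none). Each returns a list of dicts, best first, with "conf" (0 to 1); they miss things now and then, are a little off and sometimes report something else, mostly with a low value. They report only what shows in the picture. A call takes as long as a camera call.
- finder.masks_of(query, camera): "region" (480x640 bool, what is visible of it) and "location" ([column, row] in pixels, amid what is visible of it).
The state is a dict: "t": time; "joint_positions": joint angles; "dq": joint speeds; "effort": joint torques, N m; "tcp_pos": TCP position; "eef_rot": TCP orientation; "contact_force": force on the tool from outside, world axes, zero at the start; "torque": the same for the moment, N m; "gripper_width": opening from 0.0 (shut) to 1.0 (fully open); "grasp_force": force on a finger pad.
Only numpy, scipy, OpenCV 4.12 (cv2) and the standard library are available. Lean on these libraries where they do the work, as an engineer would, in place of code of your own. Each camera call takes 0.05 s, during which the arm holds its last target. There are 200 camera calls.

## Working session

There is one attempt and no reset: what is moved stays moved. The work goes in short steps, Python scripts to look and compute and a shell command to move; the robot and the scene stay as the last step left them, time stands still between calls to the robot, and variables do not carry over. Pictures are saved under pics/ and viewed, at most 14 in all, crops included, and the job is handed in when it is done.

```bash
ls; mkdir -p pics; python3 - <<'E'
from cell import readout,cams,finder,bot
import cv2,numpy as np
print(bot.grip_depth); s=readout.observe(); print(s['t'],s['tcp_pos'],s['eef_rot'])
a=cams.grab_frame('scene');b=cams.grab_frame('top')
for n,f in (('scene',a),('top',b)):
    cv2.imwrite(f'pics/{n}0.png',f['img']); 
    R=cv2.Rodrigues(np.array(f['rvec']))[0]; print(n,f['fx'],f['dist_coeffs'],'campos',-R.T@np.array(f['tvec']))
E
```

```text
pics
0.0188
0.0 [ 0.23407811 -0.49742073  0.20489981] [[ 9.04826884e-01  4.25779448e-01 -4.13903744e-04]
 [ 4.25779644e-01 -9.04826298e-01  1.03182053e-03]
 [ 6.48169853e-05 -1.10985075e-03 -9.99999382e-01]]
scene 485.66598649546086 [-0.12117911  0.          0.          0.          0.        ] campos [-0.22440266  0.55104049  0.52254284]
top 484.08175164098515 [-0.04175792  0.          0.          0.          0.        ] campos [ 0.39716778 -0.00465309  0.98731878]
```

View pics/top0.png

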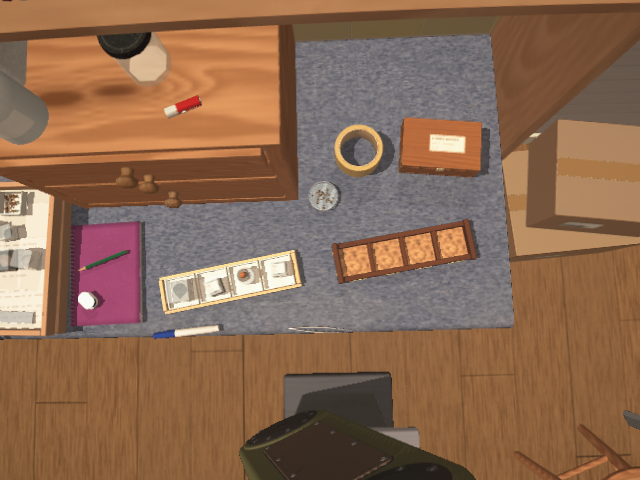

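View pics/scene0.png

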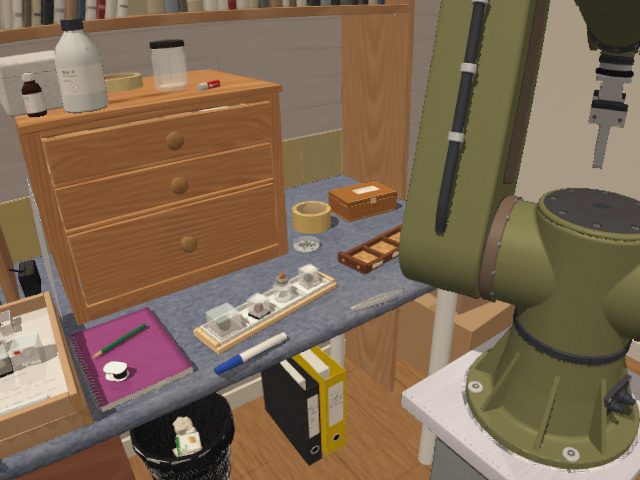

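The top view shows, left to right, the large box (180,291), black-base box (213,287), vial (247,275) and small box (280,268). The empty rack is centred at about (404,251) and the dish at (323,196). The scene view shows the same order.

```bash
cat > h.py <<'E'
import numpy as np,cv2
from cell import readout,cams,finder,bot
S=['large_box','black_base_box','small_box','stoppered_vial']
def K(f): return np.array([[f['fx'],0,f['cx']],[0,f['fy'],f['cy']],[0,0,1.]])
def pose(f,s=None):
    "R,c: world = R@cam + c"
    if 'mount' in f:
        M=np.array(f['mount']); Rt=np.array(s['eef_rot']); return Rt@M[:3,:3], Rt@M[:3,3]+np.array(s['tcp_pos'])
    R=cv2.Rodrigues(np.array(f['rvec']))[0]; return R.T,-R.T@np.array(f['tvec']).ravel()
def rays(f,px,s=None):
    p=cv2.undistortPoints(np.array(px,float).reshape(-1,1,2),K(f),np.array(f['dist_coeffs'])).reshape(-1,2)
    R,c=pose(f,s); return c,np.c_[p,np.ones(len(p))]@R.T
def onz(f,px,z,s=None):
    c,d=rays(f,px,s); return c+d*((z-c[2])/d[:,2])[:,None]
def tri(c1,d1,c2,d2):
    d1=d1/np.linalg.norm(d1);d2=d2/np.linalg.norm(d2)
    t=np.linalg.lstsq(np.c_[d1,-d2],c2-c1,rcond=None)[0]
    a=c1+t[0]*d1;b=c2+t[1]*d2; return (a+b)/2,np.linalg.norm(a-b)
def cloud(f,mask,s=None):
    v,u=np.nonzero(mask&(f['z_map']>0)); p=cv2.undistortPoints(np.c_[u,v].astype(float).reshape(-1,1,2),K(f),np.array(f['dist_coeffs'])).reshape(-1,2)
    R,c=pose(f,s); return (np.c_[p,np.ones(len(p))]*f['z_map'][v,u][:,None])@R.T+c
def rect(f,mask,z,s=None):
    "min-area rectangle of mask outline projected on plane z: centre, sizes, angle(mod 90deg)"
    cs=max(cv2.findContours(mask.astype(np.uint8),cv2.RETR_EXTERNAL,cv2.CHAIN_APPROX_NONE)[0],key=cv2.contourArea)
    P=onz(f,cs.reshape(-1,2),z,s)[:,:2]
    (c,sz,a)=cv2.minAreaRect((P*1000).astype(np.float32)); a=(a+45)%90-45
    return np.round(np.array(c)/1000,4),np.round(sz,1),round(np.radians(a),3)
E
python3 - <<'E'
from h import *
np.set_printoptions(precision=4,suppress=True)
F={n:cams.grab_frame(n) for n in('top','scene')}
for q in S+['card_large_box','rack','grain_dish']:
    r={}
    for n in F:
        m=finder.masks_of(q,n); r[n]=m
        print(q,n,[(round(x['conf'],2),np.round(x['location']),int(x['region'].sum())) for x in m[:5]])
    for n in F:
        if r[n]:
            P=cloud(F[n],r[n][0]['region']); print('  cloud',n,np.median(P,0),'z pct',np.percentile(P[:,2],[5,50,95]))
    if r['top']: 
        for z in ((.018,) if 'card' in q or q=='rack' else (.007,.043)): print('  rect',z,rect(F['top'],r['top'][0]['region'],z))
    if r['top'] and r['scene']: print('  tri',tri(*[x[0] if x.ndim==2 else x for x in rays(F['top'],r['top'][0]['location'])],*[x[0] if x.ndim==2 else x for x in rays(F['scene'],r['scene'][0]['location'])]))
E
```

```text
large_box top [(0.88, array([181., 290.]), 661), (0.4, array([406., 248.]), 5705)]
large_box scene [(0.82, array([221., 319.]), 995)]
  cloud top [0.4318 0.3045 0.0455] z pct [0.0155 0.0455 0.0486]
  cloud scene [0.4171 0.3139 0.0375] z pct [0.011  0.0375 0.0454]
  rect 0.007 (array([0.4334, 0.317 ]), array([49. , 58.9]), np.float64(0.111))
  rect 0.043 (array([0.4321, 0.3052]), array([47.2, 56.7]), np.float64(0.111))
  tri (array([0.4352, 0.3092, 0.0271]), np.float64(0.0052857314281489695))
black_base_box top [(0.57, array([214., 287.]), 314)]
black_base_box scene [(0.78, array([252., 305.]), 480)]
  cloud top [0.4379 0.2349 0.0424] z pct [0.0112 0.0424 0.0457]
  cloud scene [0.4289 0.2435 0.0316] z pct [0.011  0.0316 0.0416]
  rect 0.007 (array([0.4394, 0.2431]), array([38. , 37.3]), np.float64(0.363))
  rect 0.043 (array([0.4379, 0.234 ]), array([36.6, 35.9]), np.float64(0.363))
  tri (array([0.4415, 0.2428, 0.0265]), np.float64(0.009936590499322516))
small_box top [(0.71, array([278., 269.]), 265)]
small_box scene [(0.82, array([308., 277.]), 413)]
  cloud top [0.4699 0.108  0.04
[... 1426 characters left out ...]
 0.0093] z pct [0.002  0.0093 0.021 ]
  rect 0.018 (array([ 0.5007, -0.1417]), array([ 82.4, 283.5]), np.float64(0.15))
  tri (array([ 0.5248, -0.1361, -0.0263]), np.float64(0.04704262875291461))
grain_dish top [(0.61, array([320., 198.]), 651)]
grain_dish scene [(0.93, array([304., 242.]), 368), (0.74, array([371., 250.]), 1575)]
  cloud top [0.6226 0.0179 0.0031] z pct [-0.0001  0.0031  0.0125]
  cloud scene [0.6254 0.0135 0.0037] z pct [-0.0014  0.0037  0.0109]
  rect 0.007 (array([0.6215, 0.018 ]), array([59.4, 57.5]), np.float64(0.763))
  rect 0.043 (array([0.6132, 0.0171]), array([57.2, 55.4]), np.float64(0.763))
  tri (array([0.6149, 0.0226, 0.0132]), np.float64(0.001262564524310891))
```

Units first: shifts go in shares of 0.75 m and turns go in shares of 2 pi rad. So 0.333 m is 0.444, -0.238 m is -0.3173, -1.29 rad is -0.2053.

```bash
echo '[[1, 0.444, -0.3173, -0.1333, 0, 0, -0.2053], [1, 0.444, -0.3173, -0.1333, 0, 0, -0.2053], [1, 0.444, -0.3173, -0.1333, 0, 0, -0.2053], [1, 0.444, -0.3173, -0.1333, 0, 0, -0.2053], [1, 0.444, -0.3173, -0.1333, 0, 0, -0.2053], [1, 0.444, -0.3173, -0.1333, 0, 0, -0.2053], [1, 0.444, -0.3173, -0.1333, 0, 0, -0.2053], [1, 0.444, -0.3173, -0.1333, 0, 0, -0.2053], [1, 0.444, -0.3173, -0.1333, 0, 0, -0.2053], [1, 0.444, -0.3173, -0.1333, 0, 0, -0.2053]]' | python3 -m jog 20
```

```text
refused: ROWS must be an object with the rows under "rows". Nothing was moved.
```

The call was refused and nothing moved: it wants an object with the rows under "rows". Same move again in that form.

```bash
echo '{"rows": [[1, 0.444, -0.3173, -0.1333, 0, 0, -0.2053], [1, 0.444, -0.3173, -0.1333, 0, 0, -0.2053], [1, 0.444, -0.3173, -0.1333, 0, 0, -0.2053], [1, 0.444, -0.3173, -0.1333, 0, 0, -0.2053], [1, 0.444, -0.3173, -0.1333, 0, 0, -0.2053], [1, 0.444, -0.3173, -0.1333, 0, 0, -0.2053], [1, 0.444, -0.3173, -0.1333, 0, 0, -0.2053], [1, 0.444, -0.3173, -0.1333, 0, 0, -0.2053], [1, 0.444, -0.3173, -0.1333, 0, 0, -0.2053], [1, 0.444, -0.3173, -0.1333, 0, 0, -0.2053]]}' | python3 -m jog 20
cat > look.py <<'E'
import sys; from h import *
np.set_printoptions(precision=4,suppress=True)
s=readout.observe(); f=cams.grab_frame('wrist'); print('t',s['t'],'tcp',np.array(s['tcp_pos']),'yaw y',np.arctan2(s['eef_rot'][1][1],s['eef_rot'][0][1]))
R,c=pose(f,s); print('cam',c,'fwd',R[:,2],'right',R[:,0],'fx',f['fx'])
cv2.imwrite(f'pics/{sys.argv[1]}.png',f['img'])
for q in sys.argv[2:]:
    q,_,zs=q.partition(':')
    for m in finder.masks_of(q,'wrist')[:2]:
        P=cloud(f,m['region'],s); print(q,round(m['conf'],2),np.round(m['location']),int(m['region'].sum()),'med',np.median(P,0),'zpct',np.percentile(P[:,2],[5,25,50,75,95,99]))
        for z in map(float,zs.split(',')): print('   rect',z,rect(f,m['region'],z,s))
E
python3 look.py wr_rack rack:.017,.024
```

```text
t: 2.15
tcp_pos: [0.4337, -0.1414, 0.3051]
eef_rot: [[-0.156, 0.988, -0.001], [0.988, 0.156, 0.0], [0.0, -0.001, -1.0]]
contact_force: [0.1, 0.6, 0.2]
gripper_width: 0.999
grasp_force: 0.0
t 2.15 tcp [ 0.4337 -0.1414  0.3051] yaw y 0.1563540868376529
cam [ 0.4239 -0.0717  0.4843] fwd [ 0.037  -0.2405 -0.97  ] right [ 0.9878  0.1554 -0.0009] fx 346.8005722064196
rack 0.68 [368. 202.] 11822 med [ 0.5019 -0.1298  0.0058] zpct [0.0035 0.0046 0.0058 0.0162 0.0231 0.0246]
   rect 0.017 (array([ 0.5028, -0.1444]), array([ 82.9, 281.5]), np.float64(0.154))
   rect 0.024 (array([ 0.5017, -0.1433]), array([ 81.6, 277.3]), np.float64(0.154))
```

Converted, 0.339 m is 0.452, 0.04 m is 0.0533, -0.035 rad is -0.0056.

```bash
echo '{"rows": [[1, 0.452, 0.052, 0.0533, 0, 0, -0.0056], [1, 0.452, 0.052, 0.0533, 0, 0, -0.0056], [1, 0.452, 0.052, 0.0533, 0, 0, -0.0056], [1, 0.452, 0.052, 0.0533, 0, 0, -0.0056], [1, 0.452, 0.052, 0.0533, 0, 0, -0.0056], [1, 0.452, 0.052, 0.0533, 0, 0, -0.0056], [1, 0.452, 0.052, 0.0533, 0, 0, -0.0056], [1, 0.452, 0.052, 0.0533, 0, 0, -0.0056]]}' | python3 -m jog
python3 look.py wr_tray large_box:.007,.045 black_base_box:.007,.042 small_box:.007,.043 stoppered_vial:.007,.042 card_large_box:.017 
```

```text
t: 3.25
tcp_pos: [0.4192, 0.1996, 0.2655]
eef_rot: [[-0.192, 0.981, 0.0], [0.981, 0.192, -0.0], [-0.0, -0.0, -1.0]]
contact_force: [0.6, 0.5, 0.8]
gripper_width: 0.998
grasp_force: 0.0
t 3.25 tcp [0.4192 0.1996 0.2655] yaw y 0.19309078899004012
cam [0.4068 0.2689 0.4446] fwd [ 0.0463 -0.2392 -0.9699] right [ 0.9815  0.1916 -0.0004] fx 346.8005722064196
large_box 0.81 [352. 118.] 1756 med [0.4347 0.308  0.0448] zpct [0.0429 0.0441 0.0448 0.0453 0.0461 0.0467]
   rect 0.007 (array([0.4373, 0.3113]), array([49. , 49.4]), np.float64(0.119))
   rect 0.045 (array([0.4346, 0.3076]), array([44.7, 45.2]), np.float64(0.119))
large_box 0.33 [348. 237.] 734 med [0.4591 0.1803 0.0451] zpct [0.0194 0.0358 0.0451 0.0513 0.0597 0.0611]
   rect 0.007 (array([0.4647, 0.1711]), array([36.5, 41.6]), np.float64(0.204))
   rect 0.045 (array([0.4597, 0.1796]), array([33.3, 38. ]), np.float64(0.204))
black_base_box 0.73 [346. 184.] 687 med [0.4401 0.2394 0.042 ] zpct [0.033  0.0414 0.042  0.0426 0.0434 0.0439]
   rect 0.007 (array([0.4433, 0.2364]), array([33.6, 32.8]), np.float64(0.344))
   rect 0.042 (arr
[... 365 characters left out ...]
 med [0.4719 0.1129 0.0424] zpct [0.0089 0.0309 0.0424 0.0432 0.044  0.0445]
   rect 0.007 (array([0.4767, 0.0997]), array([36.5, 47.7]), np.float64(0.193))
   rect 0.043 (array([0.4709, 0.1136]), array([33.5, 43.8]), np.float64(0.193))
stoppered_vial 0.59 [350. 238.] 749 med [0.4591 0.1803 0.0445] zpct [0.017  0.0357 0.0445 0.0513 0.0597 0.0611]
   rect 0.007 (array([0.4648, 0.1704]), array([36.5, 42.9]), np.float64(0.204))
   rect 0.042 (array([0.4602, 0.1783]), array([33.5, 39.5]), np.float64(0.204))
card_large_box 0.84 [332. 129.] 981 med [0.4201 0.2983 0.0076] zpct [0.0056 0.0066 0.0076 0.0162 0.0178 0.0185]
   rect 0.017 (array([0.4346, 0.3077]), array([61.8, 61.6]), np.float64(0.193))
```

View pics/wr_tray.png

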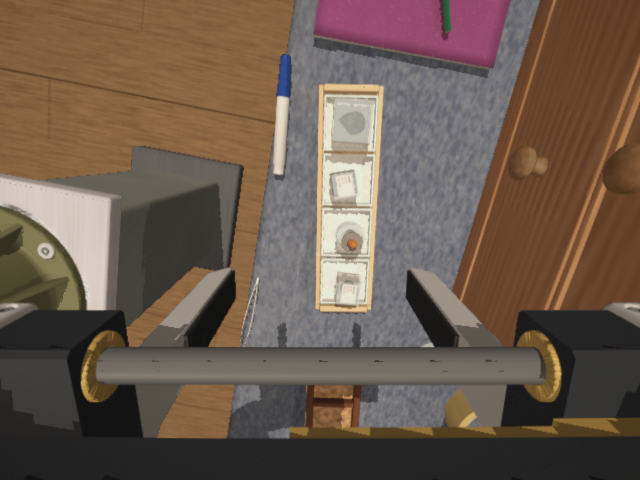

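View pics/wr_rack.png

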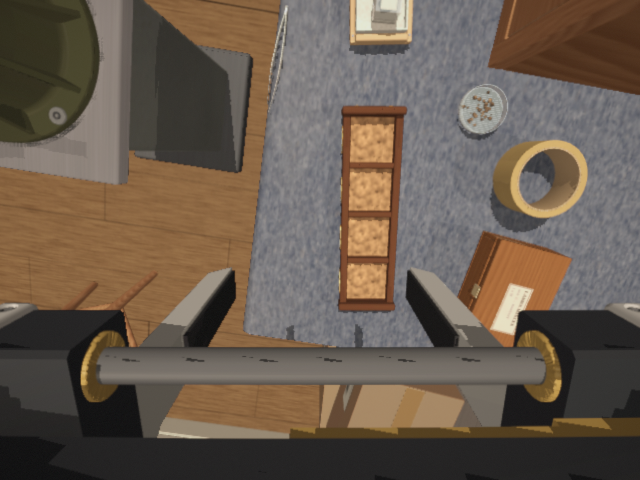

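The tray view shows large (352,118), black (346,184), vial (350,238) and small (347,286), all with clear gaps around them. The rack view shows four empty pockets from (371,138) to (366,280). Next I'll refine the centres from the lid-height points.

```bash
python3 - <<'E'
from h import *
np.set_printoptions(precision=4,suppress=True)
for cam in('wrist','top'):
    s=readout.observe(); f=cams.grab_frame(cam); P=cloud(f,np.ones((480,640),bool),s if cam=='wrist' else None)
    for n,c,z0,z1 in (('large',(.4346,.3076),.040,.05),('black',(.440,.2385),.037,.047),('small',(.471,.1125),.038,.048),('vial glass+',(.46,.178),.03,.046),('vial top',(.46,.178),.046,.07),('vial stone',(.46,.178),.057,.07)):
        q=P[(np.hypot(P[:,0]-c[0],P[:,1]-c[1])<.034)&(P[:,2]>z0)&(P[:,2]<z1)]
        if len(q)<8: print(cam,n,len(q)); continue
        r=cv2.minAreaRect((q[:,:2]*1000).astype(np.float32)); print(cam,n,len(q),'rect',np.array(r[0])/1000,np.array(r[1]),round(np.radians((r[2]+45)%90-45),3),'mean',q.mean(0))
E
```

```text
wrist large 1693 rect [0.4352 0.3083] [44.1124 44.3143] 0.12 mean [0.435  0.3085 0.0448]
wrist black 675 rect [0.441  0.2377] [30.569  28.9975] 0.358 mean [0.4408 0.238  0.042 ]
wrist small 566 rect [0.4731 0.1079] [29.5398 30.8337] 0.078 mean [0.4728 0.1089 0.0429]
wrist vial glass+ 318 rect [0.4616 0.1754] [34.3516 34.8471] 0.196 mean [0.4588 0.1806 0.0374]
wrist vial top 348 rect [0.461  0.1755] [24.5048 23.3102] 0.237 mean [0.4611 0.1761 0.0528]
wrist vial stone 71 rect [0.4615 0.1757] [ 9.1879 11.2372] -0.591 mean [0.4615 0.1757 0.0598]
top large 0
top black 240 rect [0.4388 0.2378] [31.0732 30.0981] 0.331 mean [0.4389 0.2373 0.0429]
top small 233 rect [0.4712 0.1096] [29.7039 30.3715] 0.067 mean [0.471  0.1095 0.044 ]
top vial glass+ 125 rect [0.4596 0.1765] [34.9899 34.3727] -0.478 mean [0.4584 0.1734 0.0379]
top vial top 134 rect [0.4593 0.1758] [23.6857 23.3952] 0.015 mean [0.459  0.1757 0.0536]
top vial stone 27 rect [0.4598 0.1769] [ 7.8356 10.9843] -0.713 mean [0.4596 0.1769 0.0607]
```

Converted, 0.2425 m is 0.3233, 0.225 m is 0.3, 0.073 rad is 0.0116.

```bash
echo '{"rows": [[0.75, 0.1373, 0.048, 0.1333, 0, 0, 0.0116], [0.75, 0.1373, 0.048, 0.1333, 0, 0, 0.0116], [0.75, 0.1373, 0.048, 0.1333, 0, 0, 0.0116], [0.75, 0.1373, 0.048, 0.2, 0, 0, 0.0116], [0.75, 0.1373, 0.048, 0.2667, 0, 0, 0.0116], [0.75, 0.1373, 0.048, 0.3, 0, 0, 0.0116], [0.75, 0.1373, 0.048, 0.3233, 0, 0, 0.0116], [0.75, 0.1373, 0.048, 0.3233, 0, 0, 0.0116]]}' | python3 -m jog 20
```

```text
t: 4.65
tcp_pos: [0.4342, 0.3082, 0.0224]
eef_rot: [[-0.121, 0.993, -0.001], [0.993, 0.121, -0.001], [-0.001, -0.001, -1.0]]
contact_force: [-0.5, 0.4, 1.2]
gripper_width: 0.751
grasp_force: 0.0
```

Converted, -0.06 m is -0.08, -0.01 m is -0.0133.

```bash
echo '{"rows": [[0, 0, 0, 0, 0, 0, 0], [0, 0, 0, 0, 0, 0, 0], [0, 0, 0, 0, 0, 0, 0], [0, 0, 0, 0, 0, 0, 0], [0, 0, 0, -0.0133, 0, 0, 0], [0, 0, 0, -0.08, 0, 0, 0], [0, 0, 0, -0.08, 0, 0, 0]]}' | python3 -m jog 20
```

```text
t: 5.52
tcp_pos: [0.436, 0.3093, 0.0866]
eef_rot: [[-0.121, 0.993, 0.005], [0.993, 0.121, 0.003], [0.003, 0.006, -1.0]]
contact_force: [-0.2, 0.5, -1.0]
gripper_width: 0.464
grasp_force: 20.0
```

Converted, -0.555 m is -0.74, -0.05 m is -0.0667, -0.032 rad is -0.0051.

```bash
echo '{"rows": [[0, 0, 0, -0.0667, 0, 0, 0], [0, -0.74, 0.0213, -0.0667, 0, 0, -0.0051], [0, -0.74, 0.0213, -0.0667, 0, 0, -0.0051], [0, -0.74, 0.0213, -0.0667, 0, 0, -0.0051], [0, -0.74, 0.0213, -0.0667, 0, 0, -0.0051], [0, -0.74, 0.0213, -0.0667, 0, 0, -0.0051], [0, -0.74, 0.0213, -0.0667, 0, 0, -0.0051], [0, -0.74, 0.0213, -0.0667, 0, 0, -0.0051], [0, -0.74, 0.0213, -0.0667, 0, 0, -0.0051], [0, -0.74, 0.0213, -0.0667, 0, 0, -0.0051], [0, -0.74, 0.0213, -0.0667, 0, 0, -0.0051], [0, -0.74, 0.0213, -0.0667, 0, 0, -0.0051], [0, -0.74, 0.0213, -0.0667, 0, 0, -0.0051]]}' | python3 -m jog
python3 look.py wr_c1 rack:.017 large_box:.11
```

```text
t: 7.15
tcp_pos: [0.5173, -0.2395, 0.1329]
eef_rot: [[-0.154, 0.988, -0.0], [0.988, 0.154, 0.0], [0.0, -0.0, -1.0]]
contact_force: [0.9, -0.2, -0.6]
gripper_width: 0.465
grasp_force: 20.0
t 7.15 tcp [ 0.5173 -0.2395  0.1329] yaw y 0.1543217057697783
cam [ 0.5077 -0.1697  0.3121] fwd [ 0.0368 -0.2404 -0.97  ] right [ 0.9882  0.1534 -0.0005] fx 346.8005722064196
rack 0.97 [319. 112.] 23200 med [ 0.5023 -0.1406  0.0056] zpct [0.0038 0.0047 0.0056 0.0159 0.0174 0.0181]
   rect 0.017 (array([ 0.5043, -0.1571]), array([ 79.9, 196.5]), np.float64(0.151))
large_box 0.92 [318. 288.] 9067 med [ 0.5176 -0.2339  0.154 ] zpct [0.1297 0.1534 0.154  0.1545 0.1551 0.1555]
   rect 0.11 (array([ 0.5203, -0.2535]), array([57. , 68.9]), np.float64(0.154))
```

View pics/wr_c1.png

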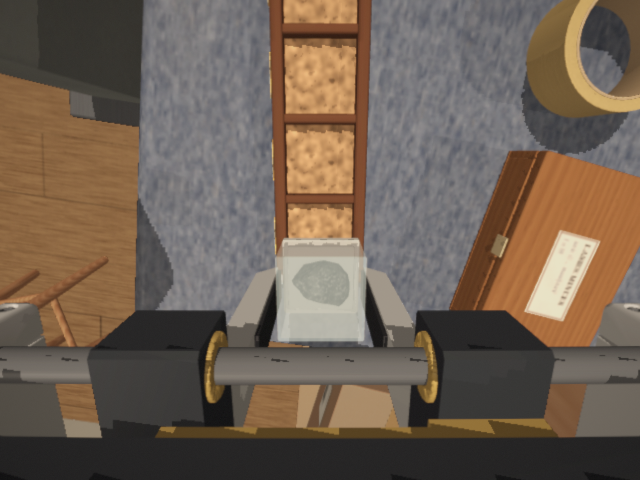

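The picture shows the large box held at (322,288), over the rightmost pocket. The dividers are at rows 30, 118 and 199.

```bash
python3 - <<'E'
from h import *
np.set_printoptions(precision=4,suppress=True)
s=readout.observe(); f=cams.grab_frame('wrist')
print(onz(f,[(321,30),(321,118),(324,199),(280,150),(364,150)],.017,s))
ya=.153;u=np.array([-np.sin(ya),np.cos(ya)]);print(np.array([.502,-.143])+np.outer([.066,0,-.066],u))
E
```

```text
[[ 0.4941 -0.0804  0.017 ]
 [ 0.504  -0.1438  0.017 ]
 [ 0.5166 -0.2083  0.017 ]
 [ 0.4744 -0.1738  0.017 ]
 [ 0.5429 -0.1631  0.017 ]]
[[ 0.4919 -0.0778]
 [ 0.502  -0.143 ]
 [ 0.5121 -0.2082]]
```

Converted, 0.1115 m is 0.1487, 0.103 m is 0.1373.

```bash
echo '{"rows": [[0, -0.0013, 0, 0.0667, 0, 0, 0], [0, -0.0013, 0, 0.1133, 0, 0, 0], [0, -0.0013, 0, 0.1373, 0, 0, 0], [0, -0.0013, 0, 0.1487, 0, 0, 0], [0, -0.0013, 0, 0.1487, 0, 0, 0]]}' | python3 -m jog
```

```text
t: 7.98
tcp_pos: [0.5179, -0.2418, 0.0221]
eef_rot: [[-0.153, 0.988, 0.001], [0.988, 0.153, -0.001], [-0.001, 0.001, -1.0]]
contact_force: [0.4, -0.6, -0.9]
gripper_width: 0.46
grasp_force: 20.0
```

Converted, -0.1 m is -0.1333, -0.03 m is -0.04.

```bash
echo '{"rows": [[0, 0, 0, 0.0016, 0, 0, 0], [0, 0, 0, 0.0016, 0, 0, 0], [0.7, 0, 0, 0.0016, 0, 0, 0], [0.7, 0, 0, 0.0016, 0, 0, 0], [0.7, 0, 0, -0.04, 0, 0, 0], [0.7, 0, 0, -0.1333, 0, 0, 0], [0.7, 0, 0, -0.1333, 0, 0, 0], [0.7, 0, 0, -0.1333, 0, 0, 0]]}' | python3 -m jog
python3 look.py wr_p1 large_box:.043
```

```text
t: 8.98
tcp_pos: [0.5174, -0.2416, 0.1214]
eef_rot: [[-0.152, 0.988, 0.0], [0.988, 0.152, -0.0], [-0.0, 0.0, -1.0]]
contact_force: [0.3, -0.2, -1.2]
gripper_width: 0.7
grasp_force: 0.0
t 8.975 tcp [ 0.5174 -0.2416  0.1214] yaw y 0.15303278620231084
cam [ 0.5078 -0.1718  0.3005] fwd [ 0.037  -0.2409 -0.9698] right [ 0.9884  0.1521 -0.    ] fx 346.8005722064196
large_box 0.68 [322. 241.] 3625 med [ 0.5184 -0.2381  0.0428] zpct [0.0224 0.0422 0.0428 0.0432 0.0438 0.0443]
   rect 0.043 (array([ 0.5181, -0.2384]), array([44.5, 50. ]), np.float64(0.153))
```

Converted, 0.4856 m is 0.6475, -0.0036 m is -0.0048, -0.197 rad is -0.0314.

```bash
echo '{"rows": [[0.6, 0.6475, -0.0048, 0, 0, 0, -0.0314], [0.6, 0.6475, -0.0048, 0, 0, 0, -0.0314], [0.6, 0.6475, -0.0048, 0, 0, 0, -0.0314], [0.6, 0.6475, -0.0048, 0, 0, 0, -0.0314], [0.6, 0.6475, -0.0048, 0, 0, 0, -0.0314], [0.6, 0.6475, -0.0048, 0, 0, 0, -0.0314], [0.6, 0.6475, -0.0048, 0, 0, 0, -0.0314], [0.6, 0.6475, -0.0048, 0, 0, 0, -0.0314], [0.6, 0.6475, -0.0048, 0, 0, 0, -0.0314], [0.6, 0.6475, -0.0048, 0, 0, 0, -0.0314], [0.6, 0.6475, -0.0048, 0.0667, 0, 0, -0.0314], [0.6, 0.6475, -0.0048, 0.1133, 0, 0, -0.0314], [0.6, 0.6475, -0.0048, 0.1313, 0, 0, -0.0314], [0.6, 0.6475, -0.0048, 0.1313, 0, 0, -0.0314]]}' | python3 -m jog
```

```text
t: 10.82
tcp_pos: [0.44, 0.2371, 0.0228]
eef_rot: [[-0.342, 0.94, -0.001], [0.94, 0.342, -0.0], [-0.0, -0.001, -1.0]]
contact_force: [-1.3, 0.1, 0.2]
gripper_width: 0.598
grasp_force: 0.0
```

Converted, -0.1 m is -0.1333, -0.06 m is -0.08.

```bash
echo '{"rows": [[0, 0, 0, 0, 0, 0, 0], [0, 0, 0, 0, 0, 0, 0], [0, 0, 0, 0, 0, 0, 0], [0, 0, 0, 0, 0, 0, 0], [0, 0, 0, -0.0133, 0, 0, 0], [0, 0, 0, -0.08, 0, 0, 0], [0, 0, 0, -0.1333, 0, 0, 0], [0, 0, 0, -0.1333, 0, 0, 0]]}' | python3 -m jog 20; python3 look.py wr_c2 black_base_box:.142
```

```text
t: 11.82
tcp_pos: [0.4411, 0.2384, 0.1262]
eef_rot: [[-0.343, 0.939, 0.005], [0.939, 0.343, 0.002], [0.0, 0.006, -1.0]]
contact_force: [0.2, 1.3, -1.5]
gripper_width: 0.325
grasp_force: 20.0
t 11.825 tcp [0.4411 0.2384 0.1262] yaw y 0.3500965925342101
cam [0.4172 0.3043 0.3053] fwd [ 0.088  -0.2265 -0.97  ] right [0.9394 0.3427 0.0052] fx 346.8005722064196
black_base_box 0.87 [322. 287.] 4487 med [0.4409 0.2429 0.1443] zpct [0.1147 0.1425 0.1443 0.1449 0.1455 0.146 ]
   rect 0.142 (array([0.441 , 0.2419]), array([31.3, 40.4]), np.float64(0.347))
```

View pics/wr_c2.png

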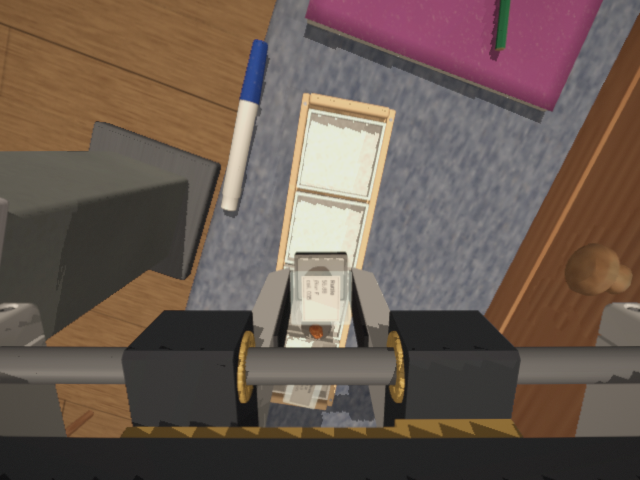

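The black-base box is held upright at (322,287), and the first two trays are seen partly or fully empty.

Converted, -0.4108 m is -0.5477, -0.0788 m is -0.1051, 0.197 rad is 0.0314.

```bash
echo '{"rows": [[0, -0.5477, -0.1051, 0, 0, 0, 0.0314], [0, -0.5477, -0.1051, 0, 0, 0, 0.0314], [0, -0.5477, -0.1051, 0, 0, 0, 0.0314], [0, -0.5477, -0.1051, 0, 0, 0, 0.0314], [0, -0.5477, -0.1051, 0, 0, 0, 0.0314], [0, -0.5477, -0.1051, 0, 0, 0, 0.0314], [0, -0.5477, -0.1051, 0, 0, 0, 0.0314], [0, -0.5477, -0.1051, 0, 0, 0, 0.0314], [0, -0.5477, -0.1051, 0, 0, 0, 0.0314], [0, -0.5477, -0.1051, 0.0533, 0, 0, 0.0314], [0, -0.5477, -0.1051, 0.1, 0, 0, 0.0314], [0, -0.5477, -0.1051, 0.1227, 0, 0, 0.0314], [0, -0.5477, -0.1051, 0.1344, 0, 0, 0.0314], [0, -0.5477, -0.1051, 0.1344, 0, 0, 0.0314]]}' | python3 -m jog
```

```text
t: 13.68
tcp_pos: [0.5071, -0.175, 0.0226]
eef_rot: [[-0.153, 0.988, 0.001], [0.988, 0.153, -0.0], [-0.0, 0.001, -1.0]]
contact_force: [-0.1, -1.0, -0.3]
gripper_width: 0.322
grasp_force: 20.0
```

Converted, -0.1 m is -0.1333, -0.03 m is -0.04.

```bash
echo '{"rows": [[0, 0, 0, 0.0017, 0, 0, 0], [0, 0, 0, 0.0017, 0, 0, 0], [0.55, 0, 0, 0.0017, 0, 0, 0], [0.55, 0, 0, 0.0017, 0, 0, 0], [0.55, 0, 0, -0.04, 0, 0, 0], [0.55, 0, 0, -0.1333, 0, 0, 0], [0.55, 0, 0, -0.1333, 0, 0, 0], [0.55, 0, 0, -0.1333, 0, 0, 0]]}' | python3 -m jog
python3 look.py wr_p2 black_base_box:.04
```

```text
t: 14.68
tcp_pos: [0.5067, -0.1752, 0.1221]
eef_rot: [[-0.152, 0.988, 0.001], [0.988, 0.152, -0.0], [-0.0, 0.0, -1.0]]
contact_force: [-0.2, -0.3, 0.2]
gripper_width: 0.55
grasp_force: 0.0
t 14.675 tcp [ 0.5067 -0.1752  0.1221] yaw y 0.15293107020223232
cam [ 0.497  -0.1054  0.3012] fwd [ 0.0372 -0.2409 -0.9698] right [0.9884 0.152  0.0001] fx 346.8005722064196
black_base_box 0.71 [322. 240.] 1701 med [ 0.5079 -0.172   0.0398] zpct [0.0149 0.039  0.0398 0.0404 0.0411 0.0415]
   rect 0.04 (array([ 0.5077, -0.1718]), array([31.1, 34.5]), np.float64(0.153))
```

Converted, 0.354 m is 0.472, 0.0078 m is 0.0104, -0.04 rad is -0.0064.

```bash
echo '{"rows": [[0.6, 0.472, 0.0104, 0, 0, 0, -0.0064], [0.6, 0.472, 0.0104, 0, 0, 0, -0.0064], [0.6, 0.472, 0.0104, 0, 0, 0, -0.0064], [0.6, 0.472, 0.0104, 0, 0, 0, -0.0064], [0.6, 0.472, 0.0104, 0, 0, 0, -0.0064], [0.6, 0.472, 0.0104, 0, 0, 0, -0.0064], [0.6, 0.472, 0.0104, 0, 0, 0, -0.0064], [0.6, 0.472, 0.0104, 0, 0, 0, -0.0064], [0.6, 0.472, 0.0104, 0.0667, 0, 0, -0.0064], [0.6, 0.472, 0.0104, 0.1133, 0, 0, -0.0064], [0.6, 0.472, 0.0104, 0.1324, 0, 0, -0.0064], [0.6, 0.472, 0.0104, 0.1324, 0, 0, -0.0064]]}' | python3 -m jog
```

```text
t: 16.27
tcp_pos: [0.4605, 0.1752, 0.0226]
eef_rot: [[-0.191, 0.982, -0.001], [0.982, 0.191, -0.0], [-0.0, -0.001, -1.0]]
contact_force: [-0.9, 0.8, 0.8]
gripper_width: 0.601
grasp_force: 0.0
```

Converted, -0.1 m is -0.1333, -0.06 m is -0.08.

```bash
echo '{"rows": [[0, 0, 0, 0, 0, 0, 0], [0, 0, 0, 0, 0, 0, 0], [0, 0, 0, 0, 0, 0, 0], [0, 0, 0, 0, 0, 0, 0], [0, 0, 0, -0.0133, 0, 0, 0], [0, 0, 0, -0.08, 0, 0, 0], [0, 0, 0, -0.1333, 0, 0, 0], [0, 0, 0, -0.1333, 0, 0, 0]]}' | python3 -m jog 20; python3 look.py wr_c3 stoppered_vial:.142
```

```text
t: 17.27
tcp_pos: [0.4617, 0.1763, 0.1261]
eef_rot: [[-0.192, 0.981, 0.005], [0.981, 0.192, 0.002], [0.001, 0.006, -1.0]]
contact_force: [-0.3, -0.1, -0.8]
gripper_width: 0.367
grasp_force: 20.0
t 17.275 tcp [0.4617 0.1763 0.1261] yaw y 0.19310921916569684
cam [0.4484 0.2453 0.3052] fwd [ 0.0515 -0.2374 -0.97  ] right [0.9815 0.1916 0.0052] fx 346.8005722064196
stoppered_vial 0.85 [319. 288.] 4360 med [0.4615 0.1823 0.1476] zpct [0.1184 0.1379 0.1476 0.1536 0.1623 0.1636]
   rect 0.142 (array([0.4621, 0.1793]), array([33.1, 44.8]), np.float64(0.191))
```

View pics/wr_c3.png

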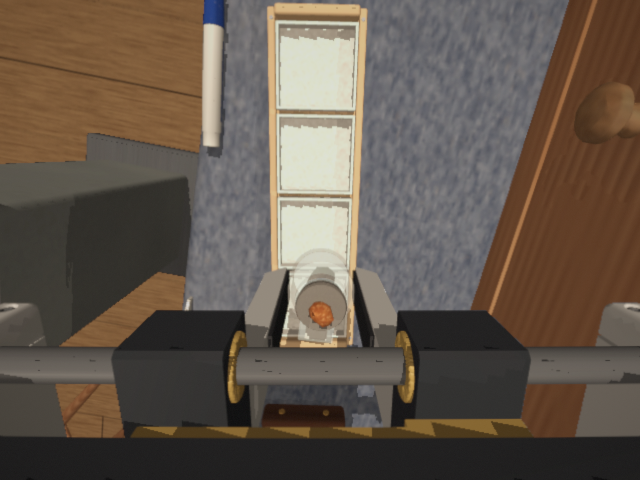

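The vial is held upright between the pads at (320,300), and the trays behind it are empty.

Converted, -0.2878 m is -0.3837, 0.1006 m is 0.1341, 0.04 rad is 0.0064.

```bash
echo '{"rows": [[0, -0.3837, -0.0256, 0, 0, 0, 0.0064], [0, -0.3837, -0.0256, 0, 0, 0, 0.0064], [0, -0.3837, -0.0256, 0, 0, 0, 0.0064], [0, -0.3837, -0.0256, 0, 0, 0, 0.0064], [0, -0.3837, -0.0256, 0, 0, 0, 0.0064], [0, -0.3837, -0.0256, 0, 0, 0, 0.0064], [0, -0.3837, -0.0256, 0, 0, 0, 0.0064], [0, -0.3837, -0.0256, 0.0533, 0, 0, 0.0064], [0, -0.3837, -0.0256, 0.1, 0, 0, 0.0064], [0, -0.3837, -0.0256, 0.1227, 0, 0, 0.0064], [0, -0.3837, -0.0256, 0.1341, 0, 0, 0.0064], [0, -0.3837, -0.0256, 0.1341, 0, 0, 0.0064]]}' | python3 -m jog
```

```text
t: 18.88
tcp_pos: [0.4972, -0.11, 0.0226]
eef_rot: [[-0.153, 0.988, 0.0], [0.988, 0.153, -0.0], [-0.0, 0.0, -1.0]]
contact_force: [0.5, -0.9, -0.1]
gripper_width: 0.365
grasp_force: 20.0
```

Converted, -0.1 m is -0.1333, -0.03 m is -0.04.

```bash
echo '{"rows": [[0, 0, 0, 0.0017, 0, 0, 0], [0, 0, 0, 0.0017, 0, 0, 0], [0.58, 0, 0, 0.0017, 0, 0, 0], [0.58, 0, 0, 0.0017, 0, 0, 0], [0.58, 0, 0, -0.04, 0, 0, 0], [0.58, 0, 0, -0.1333, 0, 0, 0], [0.58, 0, 0, -0.1333, 0, 0, 0], [0.58, 0, 0, -0.1333, 0, 0, 0]]}' | python3 -m jog
python3 look.py wr_p3 stoppered_vial:.04
```

```text
t: 19.88
tcp_pos: [0.4969, -0.1103, 0.1223]
eef_rot: [[-0.152, 0.988, 0.001], [0.988, 0.152, -0.0], [-0.0, 0.001, -1.0]]
contact_force: [-0.6, -0.1, -0.7]
gripper_width: 0.583
grasp_force: 0.0
t 19.875 tcp [ 0.4969 -0.1103  0.1223] yaw y 0.15295052476584348
cam [ 0.4872 -0.0405  0.3014] fwd [ 0.0374 -0.2408 -0.9698] right [0.9884 0.1521 0.0003] fx 346.8005722064196
stoppered_vial 0.79 [321. 241.] 1593 med [ 0.4975 -0.1054  0.0471] zpct [0.0196 0.0345 0.0471 0.0494 0.058  0.0593]
   rect 0.04 (array([ 0.4978, -0.1066]), array([31.3, 36.9]), np.float64(0.153))
```

Converted, 0.2205 m is 0.294, 0.0087 m is 0.0116, 0.078 rad is 0.0124.

```bash
echo '{"rows": [[0.58, 0.294, 0.0116, 0, 0, 0, 0.0124], [0.58, 0.294, 0.0116, 0, 0, 0, 0.0124], [0.58, 0.294, 0.0116, 0, 0, 0, 0.0124], [0.58, 0.294, 0.0116, 0, 0, 0, 0.0124], [0.58, 0.294, 0.0116, 0, 0, 0, 0.0124], [0.58, 0.294, 0.0116, 0, 0, 0, 0.0124], [0.58, 0.294, 0.0116, 0.0667, 0, 0, 0.0124], [0.58, 0.294, 0.0116, 0.1133, 0, 0, 0.0124], [0.58, 0.294, 0.0116, 0.1324, 0, 0, 0.0124], [0.58, 0.294, 0.0116, 0.1324, 0, 0, 0.0124]]}' | python3 -m jog
```

```text
t: 21.22
tcp_pos: [0.4718, 0.1083, 0.0227]
eef_rot: [[-0.074, 0.997, -0.001], [0.997, 0.074, -0.0], [-0.0, -0.001, -1.0]]
contact_force: [0.3, -0.2, 0.6]
gripper_width: 0.579
grasp_force: 0.0
```

Converted, -0.1 m is -0.1333, -0.06 m is -0.08.

```bash
echo '{"rows": [[0, 0, 0, 0, 0, 0, 0], [0, 0, 0, 0, 0, 0, 0], [0, 0, 0, 0, 0, 0, 0], [0, 0, 0, 0, 0, 0, 0], [0, 0, 0, -0.0133, 0, 0, 0], [0, 0, 0, -0.08, 0, 0, 0], [0, 0, 0, -0.1333, 0, 0, 0], [0, 0, 0, -0.1333, 0, 0, 0]]}' | python3 -m jog 20; python3 look.py wr_c4 small_box:.142
```

```text
t: 22.22
tcp_pos: [0.4732, 0.1093, 0.1261]
eef_rot: [[-0.075, 0.997, 0.006], [0.997, 0.075, 0.001], [0.0, 0.006, -1.0]]
contact_force: [-0.2, 0.3, -1.4]
gripper_width: 0.311
grasp_force: 20.0
t 22.225 tcp [0.4732 0.1093 0.1261] yaw y 0.0751379301205931
cam [0.468  0.1795 0.3053] fwd [ 0.0232 -0.242  -0.97  ] right [0.9972 0.0748 0.0052] fx 346.8005722064196
small_box 0.69 [318. 288.] 4373 med [0.474  0.1137 0.1453] zpct [0.1183 0.1441 0.1453 0.1458 0.1465 0.147 ]
   rect 0.142 (array([0.4736, 0.1116]), array([30.8, 41.1]), np.float64(0.073))
```

View pics/wr_c4.png

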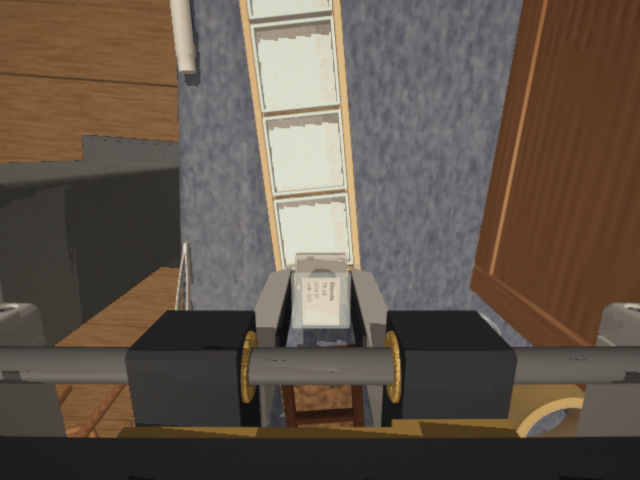

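The small box is held upright at (320,295), and the trays visible behind it are empty.

Converted, -0.1541 m is -0.2055, 0.1006 m is 0.1341, -0.0785 rad is -0.0125.

```bash
echo '{"rows": [[0, -0.2055, 0.0049, 0, 0, 0, -0.0125], [0, -0.2055, 0.0049, 0, 0, 0, -0.0125], [0, -0.2055, 0.0049, 0, 0, 0, -0.0125], [0, -0.2055, 0.0049, 0, 0, 0, -0.0125], [0, -0.2055, 0.0049, 0, 0, 0, -0.0125], [0, -0.2055, 0.0049, 0.0533, 0, 0, -0.0125], [0, -0.2055, 0.0049, 0.1, 0, 0, -0.0125], [0, -0.2055, 0.0049, 0.1227, 0, 0, -0.0125], [0, -0.2055, 0.0049, 0.1341, 0, 0, -0.0125], [0, -0.2055, 0.0049, 0.1341, 0, 0, -0.0125]]}' | python3 -m jog
```

```text
t: 23.58
tcp_pos: [0.487, -0.0436, 0.0222]
eef_rot: [[-0.154, 0.988, -0.0], [0.988, 0.154, 0.0], [0.0, -0.0, -1.0]]
contact_force: [-0.3, -0.9, -0.3]
gripper_width: 0.311
grasp_force: 20.0
```

Converted, -0.2 m is -0.2667, -0.12 m is -0.16.

```bash
echo '{"rows": [[0, 0, 0, 0.0017, 0, 0, 0], [0, 0, 0, 0.0017, 0, 0, 0], [0.55, 0, 0, 0.0017, 0, 0, 0], [0.55, 0, 0, 0.0017, 0, 0, 0], [0.55, 0, 0, -0.04, 0, 0, 0], [0.55, 0.1333, -0.0667, -0.16, 0, 0, 0], [0.55, 0.2667, -0.0667, -0.2667, 0, 0, 0], [0.55, 0.2667, -0.0667, -0.2667, 0, 0, 0], [0.55, 0.2667, -0.0667, -0.2667, 0, 0, 0], [0.55, 0.2667, -0.0667, -0.2667, 0, 0, 0]]}' | python3 -m jog
python3 - <<'E'
from h import *
np.set_printoptions(precision=4,suppress=True)
f=cams.grab_frame('top'); P=cloud(f,np.ones((480,640),bool)); ya=.153; u=np.array([-np.sin(ya),np.cos(ya)])
for n,o,z0 in (('large',-.099,.038),('black',-.033,.035),('vial',.033,.03),('small',.099,.036)):
    c=np.array([.502,-.143])+o*u; q=P[(np.hypot(*(P[:,:2]-c).T)<.033)&(P[:,2]>z0)&(P[:,2]<.07)]
    r=cv2.minAreaRect((q[:,:2]*1000).astype(np.float32)); print(n,len(q),'off',np.array(r[0])/1000-c,r[1],'z',np.percentile(q[:,2],[5,50,95]))
cv2.imwrite('pics/end.png',cv2.resize(f['img'][160:340,130:510],(760,360)))
E
```

```text
t: 24.82
tcp_pos: [0.4069, 0.1475, 0.2247]
eef_rot: [[-0.155, 0.988, 0.004], [0.988, 0.155, 0.001], [0.001, 0.004, -1.0]]
contact_force: [0.0, 0.2, -0.8]
gripper_width: 0.548
grasp_force: 0.0
large 536 off [0.0003 0.0004] (44.193931579589844, 46.796104431152344) z [0.0407 0.0434 0.0462]
black 240 off [-0.0009  0.002 ] (30.451690673828125, 29.658536911010742) z [0.0376 0.0405 0.0436]
vial 260 off [-0.0004  0.0013] (34.179386138916016, 34.462196350097656) z [0.0325 0.0457 0.0586]
small 233 off [-0.0003  0.0018] (29.443321228027344, 29.9063663482666) z [0.0389 0.0417 0.0447]
```

View pics/end.png

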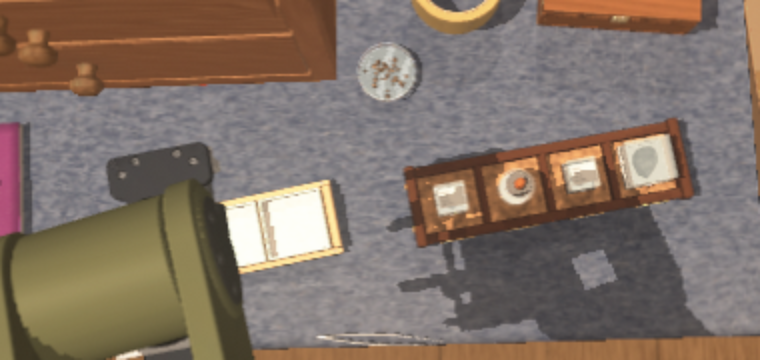

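The end view shows all four samples upright and centred in their pockets: small (452,198), vial (518,184), black (580,174) and large (647,160). The dish is untouched at (388,71).

```bash
python3 -c "
from cell import close_job; print(close_job())"
```

```text
the job is handed in; nothing more can be done
None
```

The job is handed in: all four samples stand upright and flat in the rack in reverse order (large box in the rightmost pocket, then black-base box, vial, small box), each within about 2 mm of its pocket's centre, with the dish untouched and about 25 s used.

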